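Set out last night's pile on the camera stall

TASK

Last night's stock is piled up on the walnut lensboard. Working from the top down, carry each piece straight to its own place on the ledge: stand the loupe on the middle of the negative strip on the light pad, lay the film can flat in the empty bay of the two-bay can tray, the light meter flat in its open brown case, and last the lensboard, brass side up, flat in the green-lined square tray. Set everything down gently without dropping it, let go of it, and leave the developing tank and the can that is already in the tray where they are.

Things in the scene. Friction and masses are not known exactly. Their poses are not given: they have to be found in the camera images.
- loupe_mid (a point): Centre of the loupe, the top piece of the pile: an upright black cylinder with a brass rim at its top and pale blue glass, 42 mm high. Foot 44 mm across and 6 mm high, barrel 40 mm across, brass rim 42 mm across over the upper 10 mm. The point is on the axis, 21 mm above its underside; z points up out of the glass. It stands loose on the film can, about central. About 0.11 kg.
- film_can_mid (a point): Centre of the silver tin film can, second from the top: a plain flat round can, 62 mm across and 26 mm high, bright metal lid. The point is on the axis, 13 mm above its underside; z up. It lies loose on the light meter, about central. About 0.10 kg.
- meter_mid (a point): Centre of the hand-held light meter, third from the top: a dark grey flat box 64 mm (its x) by 104 mm (its y, long) by 30 mm high, with a white light cell at its +y end and a dial on its upper face. The point is 15 mm above its underside; z points up out of the dial. It lies loose on the brass collar of the lensboard, turned up to 0.3 rad from it. About 0.19 kg.
- lensboard_mid (a point): Centre of the lensboard at the bottom of the pile: a dark walnut square 132 by 132 mm (sides along its x and y), 9 mm thick, with an upright open brass collar in its middle on the upper face: 58 mm outside, 48 mm inside, 16 mm high, so that the whole is 25 mm high; to be held by the collar. The point is on the collar's axis, 12.5 mm above the underside (3.5 mm above the wood); z points up, brass side. The board lies on the ledge. About 0.20 kg.
- light_pad_mid (a point): Middle of the lit face of the flat LED light pad, a grey-framed white slab 130 mm (x) by 180 mm (y) and 10 mm thick, fixed; the point is on its upper face, on the middle of the 35 mm wide dark brown negative strip that runs along y. z up. The loupe's place.
- can_bay (a point): Centre of the floor of the empty bay of the can tray: a fixed wooden tray 92 mm (x) by 181 mm (y) with two square red-lined bays side by side along its y, each 84 mm square inside. The floor is 4 mm above the ledge, the 4 mm thick walls and the divider rise to 10 mm above the ledge. The other bay's centre is 89 mm along +y and holds another can. z up. The film can's place.
- case_floor (a point): Centre of the floor of the open meter case: a fixed shallow brown shell lined in tan, 84 mm (x) by 124 mm (y, long) inside, walls 4 mm thick; the floor is 4 mm, the rim 12 mm above the ledge; a brass hinge pin on its -x side outside. z up. The light meter's place, long side along long side, either way round.
- tray_floor (a point): Centre of the floor of the square tray: pale wood lined in green felt, fixed, 152 by 152 mm inside (sides along x and y), walls 4 mm thick; the floor is 4 mm, the rim 10 mm above the ledge. z up. The lensboard's place, sides parallel to the tray's, any quarter turn.
- tank_mid (a point): Centre of the black bakelite developing tank, a loose upright round pot 98 mm across and 118 mm high with a cap on top, standing somewhere among the places; the point is on its axis, 59 mm above the ledge. To be left alone.
- other_can: The can already in the tray: like the film can (62 mm across, 26 mm high) but with a yellow disc on its lid; loose. Its origin is the centre of its underside. To be left alone.

How it is judged:
By the outcome, as a careful person would: the job done as asked, in the order asked, and still so for the second after the job is handed in, with the robot touching nothing.
It also fails if it takes over 134 s, if anything falls off the work surface, if the arm or the gripper's body presses on something with over 40 N, if the wrist force passes 120 N, or if a joint passes its speed limit or range.

ROBOT

A 6-joint arm with a two-finger parallel gripper is mounted at the origin on the work surface. World frame = base frame: x ahead of the robot, y to its left, z up, the work surface at z = 0. Lengths are in mm, angles in rad, forces in N, time in s.
With the tool pointing down it reaches from about 350 to 800 mm from the base axis. Payload 7.3 kg.
Tool frame: the origin (TCP) lies between the finger pads; the fingertips stand nose_length ahead of it and the grasp point (between the pads) lies 3 mm ahead of it (nose_length is the distance from the TCP to the fingertips, in mm); z points along the fingers, y is the line along which they close (so a half turn about z gives the same grasp; the last joint's range is limited). The gripper opens to 85 mm and grips with 20 to 120 N. Pads are 22 mm wide; open, the fingers measure 114 mm over their backs; the gripper's body (76 mm by 85 mm) begins 54 mm behind the grasp point. The pads swing forward as they close: fully open they stand 13 mm farther back than shut.
Start: joints at [-1.38, 0.342, 1.524, -0, 1.275, -0.146], TCP at [173.518, -495.514, 253.322] pointing down, gripper open.
Joint ranges: [-2.53, 2.53], [-0.77, 2.02], [0.04, 2.7], [-1, 4.14], [0.28, 2.66], [-3.11, 3.11]. Speed limits (rad/s): [2.57, 2.57, 3.14, 3.14, 3.14, 3.14].

INTERFACE

Orientations are given as a unit quaternion [w, x, y, z].
In Python, from cell import * gives the robot as it stands.
- The arm moves only by the tool play_rows, never from a script. Its arguments are lists of equal length, an entry for each row: "offset": the shift along the tool's x, y, z in cm, a list of three; "twist": the turn about the tool's z in degrees; "claw": the finger opening in cm, from 0 to 8.54. In form: {"offset": [[tx, ty, tz], ...], "twist": [twist, ...], "claw": [claw, ...]}. A call has 1 to 20 rows; each row shifts and turns the commanded pose from where the row before left it, along the tool's axes as they then stand; what a row does not reach is not made up. A row lasts 1/12 s, in which the tool goes at most 41.7 mm and 7.16 degrees, less where a joint would pass 70% of its speed; a pose out of reach is approached as far as the arm can. A call with a gripper value outside its range is refused whole. The fingers move at their own pace and stop on an object; "newtons" is the grip in N (left out, the last holds). Time passes only in rows, so rows that do not move let the fingers close. It gives the time, the measured TCP pose, the force, the opening and the grip force at its end, in the units of the state.
- sense(): the state, without advancing time (a new reading comes with each control period).
- capture(name): name is "side" or "top"; returns the picture (400x640x3 uint8, blue, green, red); there is no depth.
- camera_info(name): a dict with "K" (3x3 intrinsics, pixels), "world_to_cam" (4x4, takes a point from world to camera coordinates). Camera axes: x right, y down, z forward; pixel columns grow to the right and rows downward; lengths in mm; the calibration is good to about 2 mm. A picture is of the moment at which its call begins. camera_info takes no time and is no camera call.
- hand_in(): hands the job in; it is judged then, once.
Trained networks look in the newest picture that a camera, given by its name, has taken for a name from the list of things; names that differ only in an ending like _2 or _b are one class to them, and where a whole thing is asked for, a point or a joint stands for the part that bears it (a point fixed in the world has none). Each returns a list of dicts, best first, with "confidence" (0 to 1); they miss things now and then, are a little off and sometimes report something else, mostly with a low value. They report only what shows in the picture. A call takes as long as a camera call.
- silhouettes(query, camera): "pixels" (400x640 bool, what is visible of it) and "extent" ([left, top, width, height] in pixels, round what is visible of it).
The state is a dict: "time_s": time; "joint_pos": joint angles; "dq": joint speeds; "joint_efforts": joint torques, N m; "position": TCP position; "eef_rot": TCP orientation; "ft_force": force on the tool from outside, world axes, zero at the start; "ft_torque": the same for the moment, N m; "finger_gap": finger opening in mm; "gripper_force": force on a finger pad.
Only numpy, scipy, OpenCV 4.12 (cv2) and the standard library are available. Lean on these libraries where they do the work, as an engineer would, in place of code of your own. Each camera call takes 0.05 s, during which the arm holds its last target. There are 200 camera calls.

## Working session

There is one attempt and no reset: what is moved stays moved. The work goes in short steps, Python scripts to look and compute and a tool call to move; the robot and the scene stay as the last step left them, time stands still between calls to the robot, and variables do not carry over. Pictures are saved under pics/ and viewed, at most 18 in all, crops included, and the job is handed in when it is done.

Besides the shell and the picture viewer there is one more tool, called as name(argument=value, ...) on one line, values as JSON. play_rows: Moves the arm, as the interface text tells. Its arguments: {"type":"object","properties":{"offset":{"type":"array","items":{"type":"array","items":{"type":"number"}}},"twist":{"type":"array","items":{"type":"number"}},"claw":{"type":"array","items":{"type":"number"}},"newtons":{"type":"number"}},"required":["offset","twist","claw"]}

```bash
ls; mkdir -p pics
python3 - <<'E'
from cell import *
import cv2,numpy as np
for n in("top","side"):
    im=capture(n); cv2.imwrite(f"pics/{n}0.png",im)
    ci=camera_info(n); W=np.array(ci["world_to_cam"]); print(n,np.array(ci["K"]).tolist(),(-W[:3,:3].T@W[:3,3]).round(),W[:3,:3].round(3).tolist())
s=sense();print({k:np.round(v,3).tolist() for k,v in s.items()})
try: print(nose_length)
except Exception as e: print(e)
E
```

```text
pics
top [[445.5569226151526, 0.0, 315.1840647364052], [0.0, 445.5569226151526, 194.1463004915981], [0.0, 0.0, 1.0]] [ 389.  -12. 1110.] [[-0.021, -1.0, 0.007], [-0.99, 0.02, -0.142], [0.142, -0.01, -0.99]]
side [[481.58116995772286, 0.0, 317.69216539095765], [0.0, 481.58116995772286, 204.05702782869986], [0.0, 0.0, 1.0]] [ 33. 551. 923.] [[-0.757, -0.653, -0.017], [-0.479, 0.572, -0.666], [0.444, -0.496, -0.746]]
{'time_s': 0.1, 'joint_pos': [-1.38, 0.343, 1.525, 0.0, 1.275, -0.146], 'dq': [0.001, -0.0, -0.003, 0.001, -0.0, 0.0], 'joint_efforts': [0.001, -43.445, -24.649, -0.0, 0.005, 0.0], 'position': [173.444, -495.182, 252.698], 'eef_rot': [-0.001, 0.986, 0.168, -0.0], 'ft_force': [-0.074, -0.462, 0.537], 'ft_torque': [0.005, 0.028, -0.001], 'gripper_force': 0.0, 'finger_gap': 85.072}
22.0
```

View pics/top0.png

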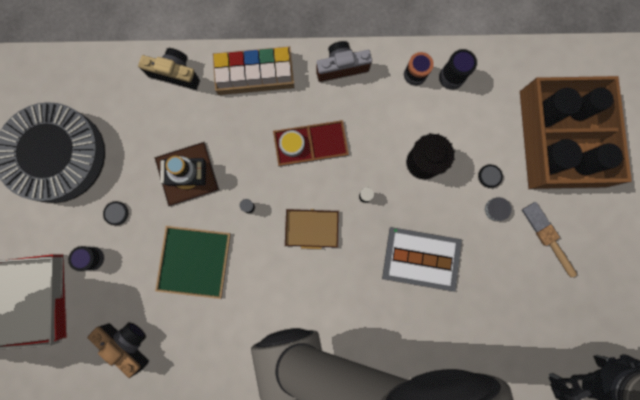

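View pics/side0.png

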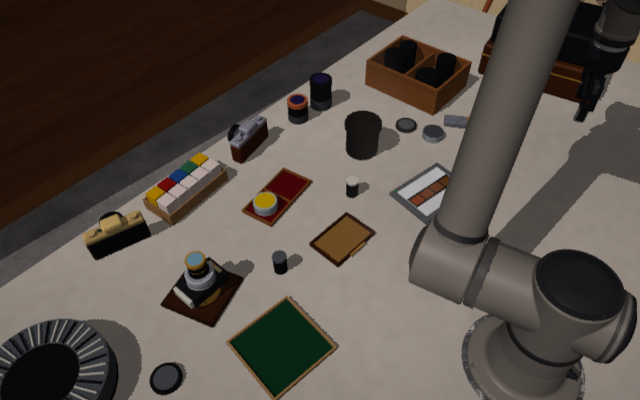

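Run:
```python
from cell import *
import cv2,numpy as np,pickle
out={}
for c in("top","side"):
  for n in ["loupe_mid","film_can_mid","meter_mid","lensboard_mid","light_pad_mid","can_bay","case_floor","tray_floor","tank_mid","other_can"]:
    r=silhouettes(n,c)
    out[c,n]=r
    for d in r[:3]:
        p=d["pixels"]; v,u=np.nonzero(p)
        (cx,cy),wh,a=cv2.minAreaRect(np.stack([u,v],1).astype(np.float32))
        print(c,n,round(d["confidence"],2),d["extent"],p.sum(),np.round([cx,cy,*wh,a],1))
pickle.dump(out,open("sil0.pkl","wb"))
```

```text
top loupe_mid 0.59 [165.7, 152.5, 25.0, 26.9] 372 [178.  167.   23.3  18.5  31. ]
top film_can_mid 0.72 [284.7, 208.5, 56.2, 43.5] 2077 [311.7 228.8  54.3  40.4   1.5]
top film_can_mid 0.51 [166.2, 158.8, 26.8, 25.8] 204 [183.7 173.8  17.8  26.   52.1]
top meter_mid 0.79 [159.9, 161.6, 45.1, 25.6] 480 [183.  172.5  26.4  44.6  88.3]
top lensboard_mid 0.95 [153.1, 141.4, 67.8, 62.0] 1582 [186.5 173.6  53.3  55.1  72.4]
top light_pad_mid 0.92 [382.8, 227.9, 79.0, 66.1] 3947 [421.8 259.   75.3  54.3   9.5]
top can_bay 0.57 [276.8, 117.6, 71.4, 46.9] 1959 [310.7 143.2  36.1  71.   80.8]
top case_floor 0.77 [283.2, 206.6, 56.3, 43.2] 2025 [311.5 229.   40.   53.   90. ]
top case_floor 0.46 [164.7, 156.7, 30.1, 29.1] 275 [182.7 172.8  22.   27.4  49.1]
top tray_floor 0.66 [157.0, 227.1, 74.3, 69.6] 4399 [193.2 262.3  67.8  67.8   7.8]
top tank_mid 0.59 [408.2, 134.2, 44.3, 43.9] 1675 [429.5 156.2  41.5  50.3  66.8]
top tank_mid 0.28 [155.5, 226.6, 73.1, 74.1] 4521 [192.4 262.6  68.5  69.2   7.4]
top other_can 0.9 [280.8, 131.4, 24.0, 27.3] 473 [292.  143.5  25.   22.   90. ]
side loupe_mid
[... 300 characters left out ...]
 292.   56.4  67.7  32.5]
side light_pad_mid 0.73 [392.7, 159.2, 57.4, 62.4] 1975 [424.7 188.3  48.3  55.8  38.7]
side light_pad_mid 0.22 [163.9, 270.0, 83.0, 58.1] 1636 [201.4 291.6  57.6  67.8  32. ]
side can_bay 0.56 [241.9, 167.7, 67.7, 60.4] 1428 [277.  197.   33.   68.6  43.4]
side case_floor 0.57 [307.8, 215.3, 67.6, 53.0] 1866 [341.  238.5  38.9  54.4  45. ]
side tray_floor 0.75 [228.9, 295.7, 112.3, 104.3] 6070 [281.2 346.2  78.4  83.2  50.2]
side tank_mid 0.69 [342.5, 109.1, 38.2, 51.5] 1534 [363.5 135.5  49.   37.   90. ]
side other_can 0.69 [253.1, 192.5, 23.0, 26.4] 492 [265. 204.  24.  24.  90.]
side other_can 0.53 [341.8, 109.5, 37.5, 49.4] 1435 [362.5 135.   48.   35.   90. ]
```

The top view shows the pile at (186,173), the green tray at (193,262), the can tray at (311,143) with its empty bay on the right, the case at (312,229), the light pad at (422,259) and the tank at (430,156). The side view agrees. Next I'll fit models to these.

```bash
cat > fit.py <<'E'
import numpy as np,cv2
from cell import *
from scipy.optimize import minimize
CI={c:(np.array(camera_info(c)["K"]),np.array(camera_info(c)["world_to_cam"])) for c in("top","side")}
def proj(P,c):
    K,W=CI[c]; q=(W[:3,:3]@np.asarray(P,float).T).T+W[:3,3]; q=q@K.T; return q[:,:2]/q[:,2:]
def shape(p,dim):
    """dim: ('box',lx,ly,z0,z1) or ('cyl',d,z0,z1); p: x,y[,yaw]"""
    if dim[0]=='box':
        a,b=dim[1]/2,dim[2]/2; o=np.array([[-a,-b],[a,-b],[a,b],[-a,b]]); c,s=np.cos(p[2]),np.sin(p[2]); o=o@np.array([[c,s],[-s,c]])
    else:
        t=np.linspace(0,2*np.pi,32,endpoint=False); o=dim[1]/2*np.stack([np.cos(t),np.sin(t)],1)
    o=o+p[:2]; return np.vstack([np.c_[o,np.full(len(o),z)] for z in dim[-2:]])
def hullpx(p,dim,c): return cv2.convexHull(proj(shape(p,dim),c).astype(np.float32))[:,0]
def iou(p,dim,c,H):
    h=hullpx(p,dim,c); A=cv2.contourArea(h); B=cv2.contourArea(H); I=cv2.intersectConvexConvex(h,H)[0]; return I/(A+B-I)
def maskhull(m):
    m=m.astype(np.uint8); n,l,s,_=cv2.connectedComponentsWithStats(m)
    v,u=np.nonzero(m)
    return cv2.convexHull(np.r_[[[a+dx,b+dy] for a,b in zip(u,v) for dx in(-.5,.5) for dy in(-.5,.5)]].astype(np.float32))[:,0]
def ray(px,c,z):
    K,W=CI[c]; d=W[:3,:3].T@np.linalg.inv(K)@np.array([*px,1]); o=-W[:3,:3].T@W[:3,3]; return (o+d*(z-o[2])/d[2])[:2]
def fit(dim,hulls,yaw0=0):
    best=None
    c0=list(hulls)[0]; x0=ray(hulls[c0].mean(0),c0,np.mean(dim[-2:]))
    for y in ([0,.3,-.3] if dim[0]=='box' else [None]):
        p0=[*x0]+([yaw0+y] if y is not None else [])
        S=np.array([[0]*len(p0)]+[[15*(i==j) if j<2 else .2*(i==j) for j in range(len(p0))] for i in range(len(p0))])+p0
        r=minimize(lambda p:-sum(iou(p,dim,c,H) for c,H in hulls.items()),p0,method='Nelder-Mead',options=dict(initial_simplex=S,xatol=.02,fatol=1e-5,maxiter=600))
        if best is None or r.fun<best.fun: best=r
    return best.x,-best.fun/len(hulls)
D=dict(loupe_mid=('cyl',42,81,123),film_can_mid=('cyl',62,55,81),meter_mid=('box',64,104,25,55),lensboard_mid=('box',132,132,0,9),
 light_pad_mid=('box',130,180,0,10),can_bay=('box',92,181,0,10),case_floor=('box',92,132,0,12),tray_floor=('box',160,160,0,10),tank_mid=('cyl',98,0,118),other_can=('cyl',62,4,30))
def overlay(im,c,res):
    for n,p in res.items(): cv2.polylines(im,[np.round(hullpx(p,D[n],c)*8).astype(int)],True,(0,255,255),1,cv2.LINE_AA,3)
    return im
E
python3 - <<'E'
from fit import *
import pickle
S=pickle.load(open("sil0.pkl","rb")); res={}
for n,d in D.items():
    H={}
    for c in("top","side"):
        r=S[c,n]; r=r[1] if (n,c)==("film_can_mid","top") else r[0]
        H[c]=maskhull(r["pixels"])
    out=[]
    for hs in (H,{"top":H["top"]},{"side":H["side"]}):
        p,q=fit(d,hs); out.append((np.round(p,2).tolist(),round(q,3)))
    res[n]=np.array(out[0][0]); print(n,*out)
pickle.dump(res,open("res0.pkl","wb"))
a=overlay(cv2.imread("pics/top0.png"),"top",res); b=overlay(cv2.imread("pics/side0.png"),"side",res)
cv2.imwrite("pics/ovt.png",cv2.resize(a[110:310,140:480],None,fx=2.35,fy=2.35,interpolation=cv2.INTER_CUBIC))
cv2.imwrite("pics/ovs.png",cv2.resize(b[100:400,150:480],None,fx=2,fy=2,interpolation=cv2.INTER_CUBIC))
E
```

```text
loupe_mid ([603.39, 293.72], np.float64(0.917)) ([603.23, 291.29], np.float64(0.938)) ([603.4, 294.14], np.float64(0.96))
film_can_mid ([601.38, 295.14], np.float64(0.766)) ([601.58, 293.47], np.float64(0.678)) ([600.6, 295.98], np.float64(0.866))
meter_mid ([602.9, 297.73, 0.0], np.float64(0.909)) ([602.01, 295.78, -0.02], np.float64(0.888)) ([604.39, 297.41, 0.03], np.float64(0.932))
lensboard_mid ([605.54, 300.72, 0.29], np.float64(0.896)) ([606.86, 298.1, 0.29], np.float64(0.938)) ([605.27, 301.44, 0.29], np.float64(0.864))
light_pad_mid ([382.89, -280.21, -0.18], np.float64(0.853)) ([380.48, -281.09, -0.19], np.float64(0.964)) ([384.07, -280.03, -0.18], np.float64(0.753))
can_bay ([678.67, -14.08, 0.14], np.float64(0.962)) ([678.83, -15.15, 0.14], np.float64(0.971)) ([678.24, -12.51, 0.14], np.float64(0.959))
case_floor ([462.0, -12.2, -0.04], np.float64(0.944)) ([461.63, -12.51, -0.04], np.float64(0.944)) ([462.47, -10.79, -0.04], np.float64(0.949))
tray_floor ([385.55, 279.27, -0.13], np.float64(0.967)) ([385.94, 278.7, -0.12], np.float64(0.963)) ([385.1, 279.59, -0.13], np.float64(0.971))
tank_mid ([619.37, -295.55], np.float64(0.875)) ([619.14, -296.15], np.float64(0.887)) ([624.06, -301.37], np.float64(0.866))
other_can ([675.42, 33.86], np.float64(0.954)) ([675.2, 33.23], np.float64(0.937)) ([675.58, 34.0], np.float64(0.973))
```

View pics/ovt.png

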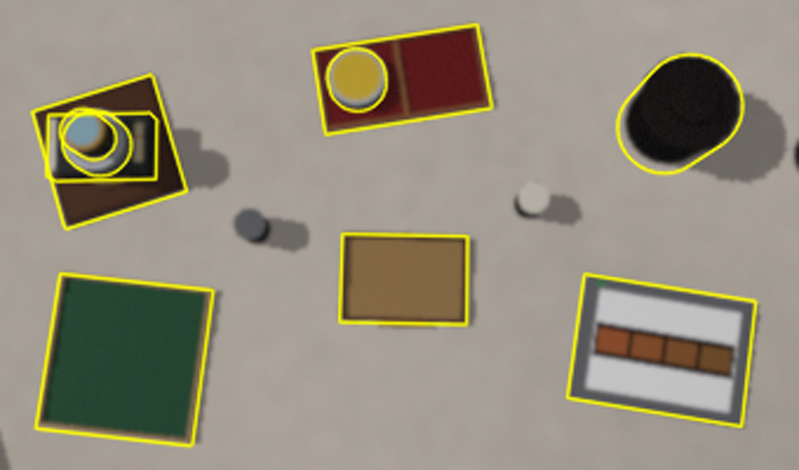

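View pics/ovs.png

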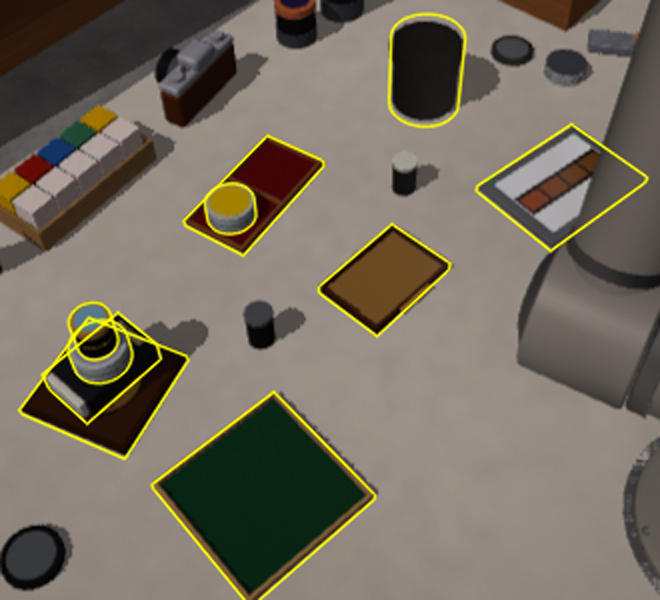

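Both overlays match the outlines well. In the first crop the strip centre, at about (664,350), sits on the pad middle. I'll turn the tool so it closes along the tray's x, then move to the pile.

```bash
cat > plan.py <<'E'
import sys,numpy as np
from cell import *
from scipy.spatial.transform import Rotation as R
def plan(*wps,s=None):
    s=s or sense(); q=s["eef_rot"]; M=R.from_quat(q,scalar_first=True).as_matrix(); p=np.array(s["position"])
    print("now",p.round(1),"psi",round(np.arctan2(M[1,0],M[0,0]),3),"tilt",(M[:2,2]).round(4),"gap",round(s["finger_gap"],1),"t",round(s["time_s"],1))
    psi=np.arctan2(M[1,0],M[0,0])
    for x,y,z,ps in wps:
        d=(M.T@(np.array([x,y,z])-p))/10; tw=np.degrees(psi-ps)
        print("->",(x,y,z,ps),"offset cm",d.round(2),"len",round(np.linalg.norm(d),1),"twist after",round(tw,1))
        p=np.array([x,y,z]); M=M@R.from_euler('z',psi-ps).as_matrix(); psi=ps
if __name__=="__main__": plan(*eval(sys.argv[1]))
E
python3 plan.py "[(173.4,-495.2,253,1.71),(480,-200,230,1.71),(603.4,293,230,1.71)]"
```

```text
now [ 173.5 -495.5  253.3] psi 0.337 tilt [ 0.     -0.0001] gap 85.3 t 1.1
-> (173.4, -495.2, 253, 1.71) offset cm [-0.   -0.03  0.03] len 0.0 twist after -78.7
-> (480, -200, 230, 1.71) offset cm [24.98 34.46  2.3 ] len 42.6 twist after 0.0
-> (603.4, 293, 230, 1.71) offset cm [47.11 19.06 -0.  ] len 50.8 twist after 0.0
```

play_rows(offset=[[0,0,0],[0,0,0],[0,0,0],[0,0,0],[0,0,0],[0,0,0],[0,0,0],[0,0,0],[0,0,0],[0,0,0],[0,0,0],[0,0,0]], twist=[-7,-7,-7,-7,-7,-7,-7,-7,-7,-7,-7,-1.6], claw=[8.54,8.54,8.54,8.54,8.54,8.54,8.54,8.54,8.54,8.54,8.54,8.54], newtons=40)

```text
time_s: 2.1
position: [173.5, -495.5, 253.3]
eef_rot: [0.0, 0.654, 0.756, -0.0]
ft_force: [-0.2, -0.4, -0.8]
finger_gap: 85.6
gripper_force: 0.0
```

```bash
python3 plan.py "[(480,-200,230,1.71),(603.4,293,230,1.71)]"
```

```text
now [ 173.5 -495.5  253.3] psi 1.715 tilt [-0.     -0.0001] gap 85.6 t 2.1
-> (480, -200, 230, 1.71) offset cm [24.84 34.58  2.33] len 42.6 twist after 0.3
-> (603.4, 293, 230, 1.71) offset cm [ 4.711e+01  1.906e+01 -1.000e-02] len 50.8 twist after 0.0
```

play_rows(offset=[[1.55,2.16,0.15],[1.55,2.16,0.15],[1.55,2.16,0.15],[1.55,2.16,0.15],[1.55,2.16,0.15],[1.55,2.16,0.15],[1.55,2.16,0.15],[1.55,2.16,0.15],[1.55,2.16,0.15],[1.55,2.16,0.15],[1.55,2.16,0.15],[1.55,2.16,0.15],[1.55,2.16,0.15],[1.55,2.16,0.15],[1.55,2.16,0.15],[1.55,2.16,0.15]], twist=[0,0,0,0,0,0,0,0,0,0,0,0,0,0,0,0], claw=[8.54,8.54,8.54,8.54,8.54,8.54,8.54,8.54,8.54,8.54,8.54,8.54,8.54,8.54,8.54,8.54])

```text
time_s: 3.43
position: [482.6, -201.3, 229.3]
eef_rot: [0.0, 0.657, 0.754, -0.0]
ft_force: [-1.1, 0.3, -0.2]
finger_gap: 85.6
gripper_force: 0.0
```

play_rows(offset=[[2.6,1.06,0],[2.6,1.06,0],[2.6,1.06,0],[2.6,1.06,0],[2.6,1.06,0],[2.6,1.06,0],[2.6,1.06,0],[2.6,1.06,0],[2.6,1.06,0],[2.6,1.06,0],[2.6,1.06,0],[2.6,1.06,0],[2.6,1.06,0],[2.6,1.06,0],[2.6,1.06,0],[2.6,1.06,0],[2.6,1.06,0],[0,0,0],[0,0,0]], twist=[0,0,0,0,0,0,0,0,0,0,0,0,0,0,0,0,0,0,0], claw=[8.54,8.54,8.54,8.54,8.54,8.54,8.54,8.54,8.54,8.54,8.54,8.54,8.54,8.54,8.54,8.54,8.54,8.54,8.54])

```text
time_s: 5.02
position: [599.3, 261.4, 228.5]
eef_rot: [-0.0, 0.656, 0.755, -0.0]
ft_force: [-0.5, -0.1, -0.3]
finger_gap: 85.4
gripper_force: 0.0
```

```bash
python3 plan.py "[(603.4,293,180,1.71),(603.4,293,110,1.71)]"
python3 - <<'E'
from fit import *
for c,(u,v,w,h) in dict(side=(130,150,200,200)).items():
    im=capture(c); cv2.imwrite("pics/pre1.png",cv2.resize(im[v:v+h,u:u+w],None,fx=3,fy=3,interpolation=cv2.INTER_CUBIC))
E
```

```text
now [599.3 261.4 228.5] psi 1.711 tilt [-0.0007 -0.0005] gap 85.4 t 5.0
-> (603.4, 293, 180, 1.71) offset cm [3.07 0.85 4.85] len 5.8 twist after 0.1
-> (603.4, 293, 110, 1.71) offset cm [0.   0.01 7.  ] len 7.0 twist after 0.0
```

View pics/pre1.png

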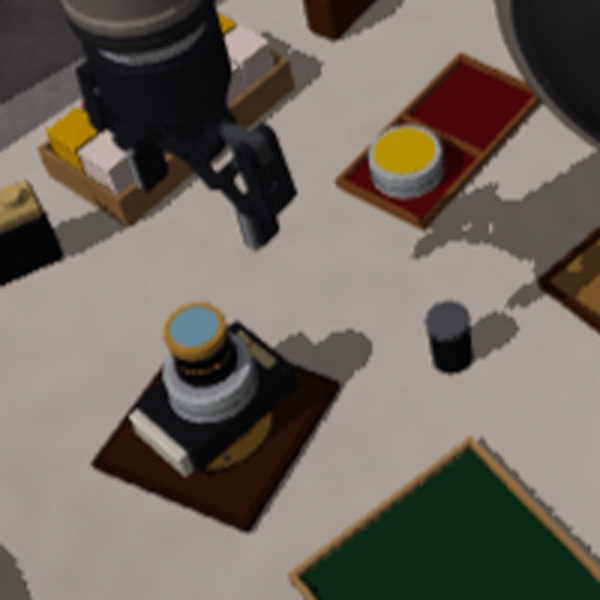

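The gripper is open above the pile and the loupe is clear of it, with its glass at crop (195,328). I'll move over it and check the tip height from this same view.

Run:
```python
from fit import *
for z in (235,228,220,212,206,200): print(z,proj([[549,254,z],[541,253,z]],"side").round(1).tolist())
```

```text
235 [[217.4, 226.2], [220.7, 228.0]]
228 [[218.0, 228.5], [221.3, 230.4]]
220 [[218.8, 231.2], [222.0, 233.1]]
212 [[219.5, 233.9], [222.7, 235.7]]
206 [[220.0, 235.8], [223.3, 237.7]]
200 [[220.6, 237.8], [223.8, 239.6]]
```

play_rows(offset=[[1.6,0.4,0],[1.6,0.4,0],[0,0,1.5],[0,0,1.7],[0,0,1.7],[0,0,0],[0,0,0]], twist=[0,0,0,0,0,0,0], claw=[8.54,8.54,8.54,8.54,8.54,8.54,8.54])

```text
time_s: 5.65
position: [602.8, 291.6, 179.8]
eef_rot: [-0.0, 0.657, 0.754, -0.001]
ft_force: [0.8, 0.2, 0.9]
finger_gap: 85.4
gripper_force: 0.0
```

play_rows(offset=[[0.1,0.05,1.5],[0,0,1.5],[0,0,1.5],[0,0,1],[0,0,1],[0,0,0.5],[0,0,0.5],[0,0,0],[0,0,0],[0,0,0],[0,0,0],[0,0,0],[0,0,0],[0,0,0],[0,0,0],[0,0,0],[0,0,0],[0,0,0]], twist=[0,0,0,0,0,0,0,0,0,0,0,0,0,0,0,0,0,0], claw=[8.54,8.54,8.54,8.54,8.54,8.54,8.54,8.54,6.5,5,4.6,4.3,4,3.7,3.5,3.5,3.5,3.5], newtons=30)

```text
time_s: 7.15
position: [603.8, 294.2, 106.1]
eef_rot: [0.0, 0.657, 0.754, 0.001]
ft_force: [-0.6, 0.0, 5.8]
finger_gap: 41.2
gripper_force: 30.4
```

play_rows(offset=[[0,0,-0.3],[0,0,-0.5],[0,0,-1.5],[0,0,-2.5],[0,0,-3],[0,0,-3],[0,0,-2.5],[0,0,0],[0,0,0]], twist=[0,0,0,0,0,0,0,0,0], claw=[3.5,3.5,3.5,3.5,3.5,3.5,3.5,3.5,3.5])

```text
time_s: 7.9
position: [603.8, 294.2, 239.9]
eef_rot: [0.001, 0.657, 0.754, 0.001]
ft_force: [-0.2, 0.9, -2.4]
finger_gap: 41.0
gripper_force: 30.6
```

```bash
python3 plan.py "[(480,-100,235,1.71),(381,-281,220,1.71),(381,-281,115,1.71)]"
python3 - <<'E'
from fit import *
im=capture("side"); cv2.imwrite("pics/lift1.png",cv2.resize(im[150:350,130:330],None,fx=3,fy=3,interpolation=cv2.INTER_CUBIC))
H={c:None for c in("top","side")}
capture("top")
for n in ("film_can_mid","meter_mid"):
  for c in H:
    for d in silhouettes(n,c)[:2]: print(n,c,d["confidence"],d["extent"],fit(D[n],{c:maskhull(d["pixels"])}))
E
```

```text
now [603.8 294.2 239.9] psi 1.709 tilt [0.0029 0.001 ] gap 41.0 t 7.9
-> (480, -100, 235, 1.71) offset cm [-37.34 -17.68   0.42] len 41.3 twist after -0.1
-> (381, -281, 220, 1.71) offset cm [-16.55 -12.32   1.45] len 20.7 twist after 0.0
-> (381, -281, 115, 1.71) offset cm [-1.00e-02 -3.00e-02  1.05e+01] len 10.5 twist after 0.0
film_can_mid top 0.65 [162.6, 153.2, 32.6, 32.9] (array([603.48136218, 294.59329474]), np.float64(0.955166396848772))
film_can_mid side 0.81 [185.5, 259.0, 31.7, 32.9] (array([601.8264048 , 293.98295192]), np.float64(0.963868621400325))
meter_mid side 0.6 [173.8, 257.6, 55.5, 52.1] (array([6.03207551e+02, 2.97663403e+02, 4.42136222e-04]), np.float64(0.9599195090131092))
```

View pics/lift1.png

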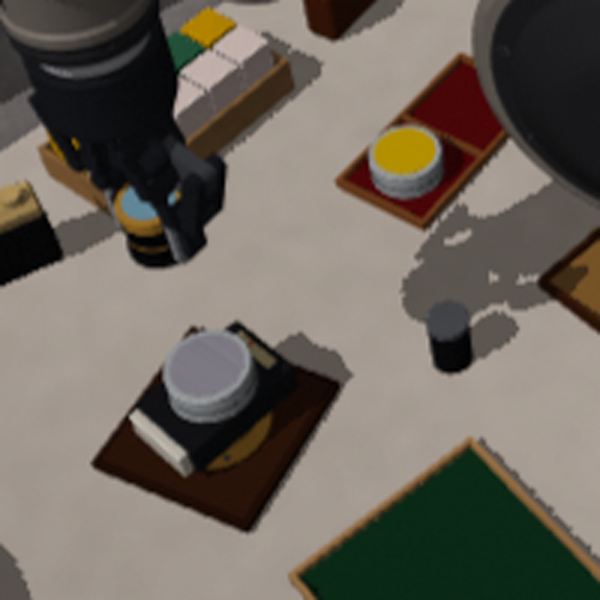

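play_rows(offset=[[-1.2,-0.6,0],[-2.4,-1.13,0],[-2.4,-1.13,0.03],[-2.4,-1.13,0.03],[-2.4,-1.13,0.03],[-2.4,-1.13,0.03],[-2.4,-1.13,0.03],[-2.4,-1.13,0.03],[-2.4,-1.13,0.03],[-2.4,-1.13,0.03],[-2.4,-1.13,0.03],[-2.4,-1.13,0.03],[-2.4,-1.13,0.03],[-2.4,-1.13,0.03],[-2.4,-1.13,0.03],[-2.4,-1.13,0.03],[-2.4,-1.4,0]], twist=[0,0,0,0,0,0,0,0,0,0,0,0,0,0,0,0,0], claw=[3.5,3.5,3.5,3.5,3.5,3.5,3.5,3.5,3.5,3.5,3.5,3.5,3.5,3.5,3.5,3.5,3.5])

```text
time_s: 9.62
position: [469.6, -125.3, 233.6]
eef_rot: [-0.0, 0.657, 0.754, -0.0]
ft_force: [0.2, 0.7, -0.7]
finger_gap: 41.4
gripper_force: 30.7
```

play_rows(offset=[[-2.1,-1.5,0.5],[-2.1,-1.5,1],[-2.1,-1.5,1],[-2.1,-1.5,1],[-2.1,-1.5,1],[-2.1,-1.5,1],[-1,-0.8,1],[0,0,0],[0,0,0],[0,0,0]], twist=[0,0,0,0,0,0,0,0,0,0], claw=[3.5,3.5,3.5,3.5,3.5,3.5,3.5,3.5,3.5,3.5])

```text
time_s: 10.45
position: [392.0, -272.0, 169.3]
eef_rot: [-0.0, 0.657, 0.754, 0.0]
ft_force: [0.1, 0.3, -1.3]
finger_gap: 41.2
gripper_force: 30.7
```

```bash
python3 plan.py "[(381,-281,100,1.71),(381,-281,37,1.71)]"
python3 - <<'E'
from fit import *
capture("top")
s=sense()["position"]
for d in silhouettes("loupe_mid","top")[:2]: print(d["confidence"],d["extent"])
print(proj([[s[0],s[1],s[2]+17]],"top"))
E
```

```text
now [ 392.  -272.   169.3] psi 1.709 tilt [0.0001 0.0003] gap 41.2 t 10.4
-> (381, -281, 100, 1.71) offset cm [-0.74 -1.22  6.93] len 7.1 twist after -0.1
-> (381, -281, 37, 1.71) offset cm [-0.  -0.   6.3] len 6.3 twist after 0.0
0.53 [423.4, 246.4, 10.7, 17.2]
[[438.25296603 253.76633165]]
```

Run:
```python
from fit import *
im=cv2.imread("pics/top0.png"); hsv=cv2.cvtColor(im,cv2.COLOR_BGR2HSV)
m=np.zeros(im.shape[:2],bool); m[235:285,388:458]=(hsv[235:285,388:458,1]>90)
(c,wh,a)=cv2.minAreaRect(np.argwhere(m)[:,::-1].astype(np.float32)); print(c,wh,a,ray(c,"top",10))
```

```text
(422.0806884765625, 258.5357666015625) (57.57063674926758, 11.222846984863281) 9.865806579589844 [ 382.24654964 -281.27925707]
```

play_rows(offset=[[-0.3,-0.6,1],[-0.4,-0.6,2],[0,0,2],[0,0,2],[0,0,1],[0,0,0],[0,0,0]], twist=[0,0,0,0,0,0,0], claw=[3.5,3.5,3.5,3.5,3.5,3.5,3.5])

```text
time_s: 11.13
position: [381.3, -280.5, 89.3]
eef_rot: [-0.0, 0.656, 0.754, 0.0]
ft_force: [-0.3, -0.4, -0.4]
finger_gap: 41.4
gripper_force: 30.7
```

play_rows(offset=[[0,0,1.2],[0,0,1.2],[0,0,1.2],[0,0,0.8],[0,0,0.4],[0,0,0.2],[0,0,0.1],[0,0,0.1],[0,0,0.05],[0,0,0.05],[0,0,0],[0,0,0]], twist=[0,0,0,0,0,0,0,0,0,0,0,0], claw=[3.5,3.5,3.5,3.5,3.5,3.5,3.5,3.5,3.5,3.5,3.5,3.5])

```text
time_s: 12.13
position: [380.9, -281.1, 36.3]
eef_rot: [0.0, 0.657, 0.754, -0.0]
ft_force: [-0.5, 0.2, -1.5]
finger_gap: 41.4
gripper_force: 30.7
```

play_rows(offset=[[0,0,0.04],[0,0,0.04],[0,0,0.04],[0,0,0],[0,0,0]], twist=[0,0,0,0,0], claw=[3.5,3.5,3.5,3.5,3.5])

```text
time_s: 12.55
position: [380.8, -281.0, 35.1]
eef_rot: [0.0, 0.657, 0.754, -0.0]
ft_force: [0.0, 0.3, 3.7]
finger_gap: 41.3
gripper_force: 31.1
```

play_rows(offset=[[0,0,0],[0,0,0],[0,0,0],[0,0,0],[0,0,0],[0,0,0],[0,0,0],[0,0,-0.5],[0,0,-1],[0,0,-2],[0,0,-3],[0,0,-3],[0,0,-3],[0,0,-3],[0,0,-3]], twist=[0,0,0,0,0,0,0,0,0,0,0,0,0,0,0], claw=[4.3,4.7,5.2,5.8,6.5,7.5,8.5,8.5,8.5,8.5,8.5,8.5,8.5,8.5,8.5])

```text
time_s: 13.8
position: [380.5, -280.7, 221.9]
eef_rot: [0.0, 0.657, 0.754, -0.0]
ft_force: [-0.3, 0.3, -0.8]
finger_gap: 84.8
gripper_force: 0.0
```

```bash
python3 plan.py "[(500,-50,225,1.71),(603.0,294.3,200,1.71)]"
```

```text
now [ 380.5 -280.7  221.9] psi 1.709 tilt [ 0.0003 -0.0003] gap 84.8 t 13.8
-> (500, -50, 225, 1.71) offset cm [21.21 15.   -0.32] len 26.0 twist after -0.1
-> (603.0, 294.3, 200, 1.71) offset cm [32.67 14.98  2.49] len 36.0 twist after 0.0
```

play_rows(offset=[[1.06,0.75,0],[2.12,1.5,0],[2.12,1.5,0],[2.12,1.5,0],[2.12,1.5,0],[2.12,1.5,0],[2.12,1.5,0],[2.12,1.5,0],[2.12,1.5,0],[2.12,1.5,0],[1.06,0.75,-0.3]], twist=[0,0,0,0,0,0,0,0,0,0,0], claw=[8.5,8.5,8.5,8.5,8.5,8.5,8.5,8.5,8.5,8.5,8.5])

```text
time_s: 14.72
position: [500.7, -48.0, 222.8]
eef_rot: [-0.0, 0.656, 0.755, 0.0]
ft_force: [-0.2, 0.1, -0.5]
finger_gap: 84.8
gripper_force: 0.0
```

play_rows(offset=[[2.3,1.05,0.18],[2.3,1.05,0.18],[2.3,1.05,0.18],[2.3,1.05,0.18],[2.3,1.05,0.18],[2.3,1.05,0.18],[2.3,1.05,0.18],[2.3,1.05,0.18],[2.3,1.05,0.18],[2.3,1.05,0.18],[2.3,1.05,0.18],[2.3,1.05,0.18],[2.3,1.05,0.18],[1.5,0.7,0.18],[0,0,0],[0,0,0],[0,0,0]], twist=[0,0,0,0,0,0,0,0,0,0,0,0,0,0,0,0,0], claw=[8.5,8.5,8.5,8.5,8.5,8.5,8.5,8.5,8.5,8.5,8.5,8.5,8.5,8.5,8.5,8.5,8.5])

```text
time_s: 16.13
position: [599.0, 279.7, 197.7]
eef_rot: [0.0, 0.657, 0.754, -0.0]
ft_force: [-0.7, 0.8, 0.6]
finger_gap: 85.1
gripper_force: 0.0
```

```bash
python3 plan.py "[(603.0,294.3,76,1.71)]"
python3 - <<'E'
from fit import *
im=capture("top"); cv2.imwrite("pics/pad1.png",cv2.resize(im[200:320,360:500],None,fx=4,fy=4,interpolation=cv2.INTER_CUBIC))
capture("side")
D["loupe_mid"]=('cyl',42,10,52)
for c in("top","side"):
  for d in silhouettes("loupe_mid",c)[:2]: print(c,d["confidence"],d["extent"],fit(D["loupe_mid"],{c:maskhull(d["pixels"])}))
E
```

```text
now [599.  279.7 197.7] psi 1.709 tilt [-0.0005 -0.0007] gap 85.1 t 16.1
-> (603.0, 294.3, 76, 1.71) offset cm [ 1.4   0.61 12.17] len 12.3 twist after -0.1
top 0.55 [415.0, 253.0, 22.0, 15.3] (array([ 379.99150561, -281.25217417]), np.float64(0.9583141747073051))
```

View pics/pad1.png

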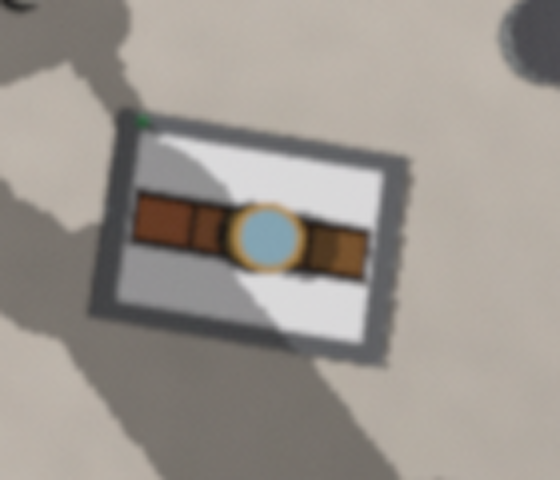

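The loupe stands on the middle of the strip: its glass is at crop (267,237), which agrees once parallax is allowed for. Next is the film can.

play_rows(offset=[[0.7,0.3,1],[0.7,0.3,2],[0,0,2],[0,0,2],[0,0,2],[0,0,1.2],[0,0,0.8],[0,0,0.4],[0,0,0.1],[0,0,0],[0,0,0],[0,0,0],[0,0,0],[0,0,0],[0,0,0],[0,0,0],[0,0,0],[0,0,0],[0,0,0],[0,0,0]], twist=[0,0,0,0,0,0,0,0,0,0,0,0,0,0,0,0,0,0,0,0], claw=[8.5,8.5,8.5,8.5,8.5,8.5,8.5,8.5,8.5,8.5,8.5,7.5,7,6.7,6.4,6.2,6,5.8,5.6,5.6], newtons=30)

```text
time_s: 18.0
position: [603.4, 295.1, 83.2]
eef_rot: [0.0, 0.657, 0.754, 0.0]
ft_force: [-1.9, -0.1, 4.9]
finger_gap: 60.7
gripper_force: 33.1
```

play_rows(offset=[[0,0,-0.3],[0,0,-0.5],[0,0,-1.5],[0,0,-2.5],[0,0,-3],[0,0,-2],[0,0,0],[0,0,0]], twist=[0,0,0,0,0,0,0,0], claw=[5.6,5.6,5.6,5.6,5.6,5.6,5.6,5.6])

```text
time_s: 18.67
position: [603.7, 295.2, 181.7]
eef_rot: [0.001, 0.657, 0.754, 0.001]
ft_force: [-0.8, 0.5, -2.0]
finger_gap: 60.4
gripper_force: 32.9
```

```bash
python3 plan.py "[(684.9,-58.2,150,1.71)]"
python3 - <<'E'
from fit import *
im=capture("side"); cv2.imwrite("pics/lift2.png",cv2.resize(im[150:350,130:330],None,fx=3,fy=3,interpolation=cv2.INTER_CUBIC))
capture("top")
for n in ("film_can_mid","meter_mid","lensboard_mid"):
  for c in ("top","side"):
    for d in silhouettes(n,c)[:2]: print(n,c,d["confidence"],d["extent"],*([] if n=="film_can_mid" else fit(D[n],{c:maskhull(d["pixels"])})))
E
```

```text
now [603.7 295.2 181.7] psi 1.709 tilt [0.0023 0.0007] gap 60.4 t 18.7
-> (684.9, -58.2, 150, 1.71) offset cm [-36.12   3.18   3.16] len 36.4 twist after -0.1
film_can_mid top 0.71 [163.9, 145.1, 18.2, 31.1]
film_can_mid side 0.58 [171.8, 230.4, 27.4, 36.1]
meter_mid top 0.56 [172.2, 157.5, 36.8, 32.4] [ 6.04001876e+02  2.75996209e+02 -2.51250007e-02] 0.593043249460195
meter_mid side 0.81 [170.5, 258.4, 59.9, 49.7] [6.03778165e+02 2.97896843e+02 1.10407417e-03] 0.9647186624561336
meter_mid side 0.2 [253.4, 193.0, 23.6, 25.7] [675.35284612  30.0613123    0.85114897] 0.526830051510696
lensboard_mid top 0.22 [285.0, 206.9, 54.5, 43.6] [ 4.76198210e+02 -1.31040857e+01 -3.69220711e-02] 0.7354776244829851
lensboard_mid side 0.58 [163.2, 259.9, 81.3, 66.0] [6.06058332e+02 3.00141489e+02 2.98572831e-01] 0.9796422897543775
```

View pics/lift2.png

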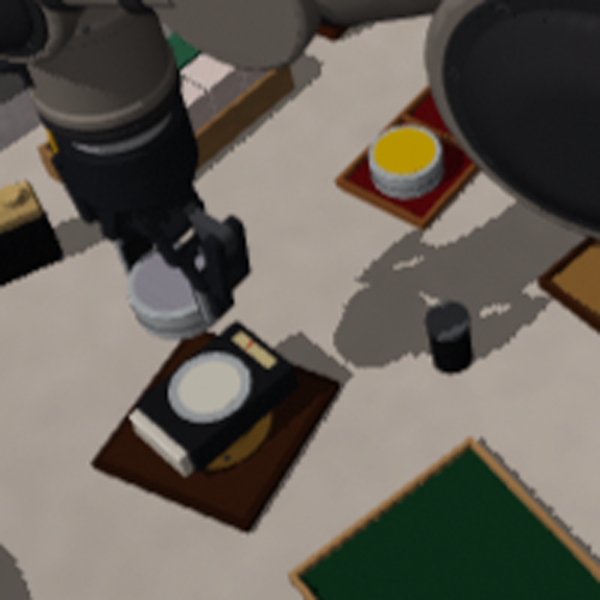

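The film can is held level, at about crop (172,295), and the meter below it hasn't moved.

play_rows(offset=[[-1.2,0.1,0],[-2.4,0.22,0.1],[-2.4,0.22,0.2],[-2.4,0.22,0.2],[-2.4,0.22,0.2],[-2.4,0.22,0.2],[-2.4,0.22,0.2],[-2.4,0.22,0.2],[-2.4,0.22,0.2],[-2.4,0.22,0.2],[-2.4,0.22,0.2],[-2.4,0.22,0.2],[-2.4,0.22,0.2],[-2.4,0.22,0.2],[-2.4,0.22,0.2],[-1.2,0.1,0.2],[0,0,0],[0,0,0],[0,0,0]], twist=[0,0,0,0,0,0,0,0,0,0,0,0,0,0,0,0,0,0,0], claw=[5.6,5.6,5.6,5.6,5.6,5.6,5.6,5.6,5.6,5.6,5.6,5.6,5.6,5.6,5.6,5.6,5.6,5.6,5.6])

```text
time_s: 20.65
position: [684.9, -56.0, 151.7]
eef_rot: [-0.0, 0.656, 0.754, 0.0]
ft_force: [-0.2, 0.6, -0.9]
finger_gap: 60.8
gripper_force: 32.9
```

```bash
python3 plan.py "[(684.9,-58,33,1.71)]"
```

```text
now [684.9 -56.  151.7] psi 1.709 tilt [-0.0003  0.0005] gap 60.8 t 20.6
-> (684.9, -58, 33, 1.71) offset cm [-0.2  -0.03 11.87] len 11.9 twist after -0.0
```

play_rows(offset=[[-0.1,0,1],[-0.1,0,2],[0,0,2],[0,0,2],[0,0,2],[0,0,1.2],[0,0,0.7],[0,0,0.4],[0,0,0.2],[0,0,0.1],[0,0,0.1],[0,0,0],[0,0,0]], twist=[0,0,0,0,0,0,0,0,0,0,0,0,0], claw=[5.6,5.6,5.6,5.6,5.6,5.6,5.6,5.6,5.6,5.6,5.6,5.6,5.6])

```text
time_s: 21.73
position: [685.8, -59.2, 35.4]
eef_rot: [0.001, 0.657, 0.754, 0.0]
ft_force: [-0.3, -0.3, -1.0]
finger_gap: 60.6
gripper_force: 32.9
```

Run:
```python
from fit import *
im=capture("side"); cv2.imwrite("pics/bay.png",cv2.resize(im[140:260,210:350],None,fx=4,fy=4,interpolation=cv2.INTER_CUBIC))
```

```text
(no output)
```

View pics/bay.png

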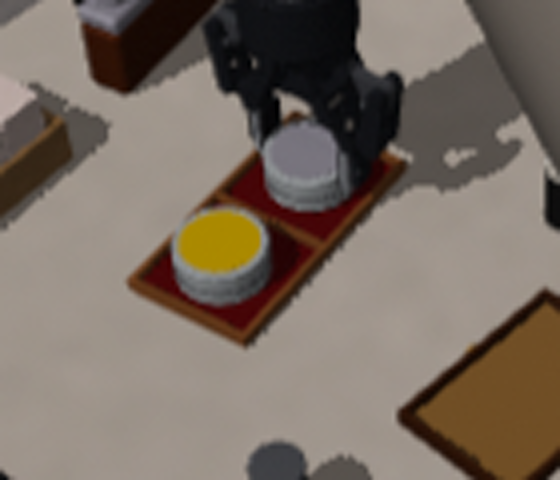

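The can at crop (307,165) is above the empty bay with room all round, and the fingertips are clear of the walls.

play_rows(offset=[[0,0,0.08],[0,0,0.08],[0,0,0.06],[0,0,0.06],[0,0,0.04],[0,0,0],[0,0,0]], twist=[0,0,0,0,0,0,0], claw=[5.6,5.6,5.6,5.6,5.6,5.6,5.6])

```text
time_s: 22.37
position: [685.5, -59.0, 32.2]
eef_rot: [0.0, 0.657, 0.754, -0.0]
ft_force: [-3.3, 0.0, 5.1]
finger_gap: 61.0
gripper_force: 33.5
```

play_rows(offset=[[0,0,0],[0,0,0],[0,0,0],[0,0,0],[0,0,0],[0,0,0],[0,0,-0.5],[0,0,-1],[0,0,-2],[0,0,-3],[0,0,-3],[0,0,-3],[0,0,-2]], twist=[0,0,0,0,0,0,0,0,0,0,0,0,0], claw=[6.4,6.8,7.2,7.8,8.5,8.5,8.5,8.5,8.5,8.5,8.5,8.5,8.5])

```text
time_s: 23.45
position: [686.4, -59.2, 181.3]
eef_rot: [0.002, 0.657, 0.754, 0.001]
ft_force: [0.5, 0.1, 0.7]
finger_gap: 85.2
gripper_force: 0.0
```

```bash
python3 plan.py "[(603.5,297.8,150,1.57)]"
```

```text
now [686.4 -59.2 181.3] psi 1.709 tilt [ 0.0051 -0.0011] gap 85.2 t 23.4
-> (603.5, 297.8, 150, 1.57) offset cm [36.5  -3.32  3.05] len 36.8 twist after 7.9
```

play_rows(offset=[[1.2,-0.1,0],[2.4,-0.22,0],[2.4,-0.22,0],[2.4,-0.22,0],[2.4,-0.22,0],[2.4,-0.22,0],[2.4,-0.22,0],[2.4,-0.22,0],[2.4,-0.22,0],[2.4,-0.22,0],[2.4,-0.22,0],[2.4,-0.22,0],[2.4,-0.22,0],[2.4,-0.22,0],[2.4,-0.22,0],[1.7,-0.14,0],[0,0,0],[0,0,0],[0,0,0]], twist=[0,0,0,0,0,0,0,0,0,0,0,0,0,0,0,0,4,4,0], claw=[8.5,8.5,8.5,8.5,8.5,8.5,8.5,8.5,8.5,8.5,8.5,8.5,8.5,8.5,8.5,8.5,8.5,8.5,8.5])

```text
time_s: 25.03
position: [601.8, 298.8, 176.5]
eef_rot: [-0.0, 0.708, 0.706, -0.0]
ft_force: [0.2, -0.4, 0.3]
finger_gap: 84.8
gripper_force: 0.0
```

```bash
python3 plan.py "[(603.5,297.8,58,1.57)]"
python3 - <<'E'
from fit import *
im=capture("top"); capture("side"); cv2.imwrite("pics/top3.png",cv2.resize(im[90:290,130:380],None,fx=3,fy=3,interpolation=cv2.INTER_CUBIC))
D["film_can_mid"]=('cyl',62,4,30)
for n in("film_can_mid","other_can","meter_mid"):
 for c in("top","side"):
  for d in silhouettes(n,c)[:2]: print(n,c,d["confidence"],d["extent"],fit(D[n],{c:maskhull(d["pixels"])}))
E
```

```text
now [601.8 298.8 176.5] psi 1.568 tilt [-0.0003 -0.0002] gap 84.8 t 25.0
-> (603.5, 297.8, 58, 1.57) offset cm [-0.09  0.18 11.85] len 11.8 twist after -0.1
film_can_mid top 0.68 [315.3, 125.3, 22.3, 28.3] (array([685.6622772 , -59.28785651]), np.float64(0.9262843839034212))
film_can_mid side 0.43 [237.5, 184.6, 47.9, 42.8] (array([653.86437128,  47.93410392]), np.float64(0.480029843324874))
film_can_mid side 0.4 [426.6, 177.3, 15.0, 19.1] (array([ 388.72365211, -293.68016617]), np.float64(0.6247483476454097))
other_can top 0.63 [276.2, 129.8, 31.0, 30.0] (array([675.55899576,  34.52573537]), np.float64(0.9320389838903762))
other_can side 0.91 [253.7, 192.2, 24.6, 26.3] (array([675.46146666,  33.30372573]), np.float64(0.9745997712999162))
meter_mid top 0.84 [162.9, 160.2, 44.7, 28.5] (array([6.03363823e+02, 2.89169316e+02, 1.14542047e-02]), np.float64(0.8591204733108058))
meter_mid top 0.64 [167.8, 223.8, 61.6, 72.3] (array([367.53833445, 273.14380292,  -1.03185994]), np.float64(0.34616914820611683))
meter_mid side 0.86 [173.0, 259.8, 57.0, 51.5] (array([6.03401471e+02, 2.98191353e+02, 6.97042020e-04]), np.float64(0.9586393389563217))
```

View pics/top3.png

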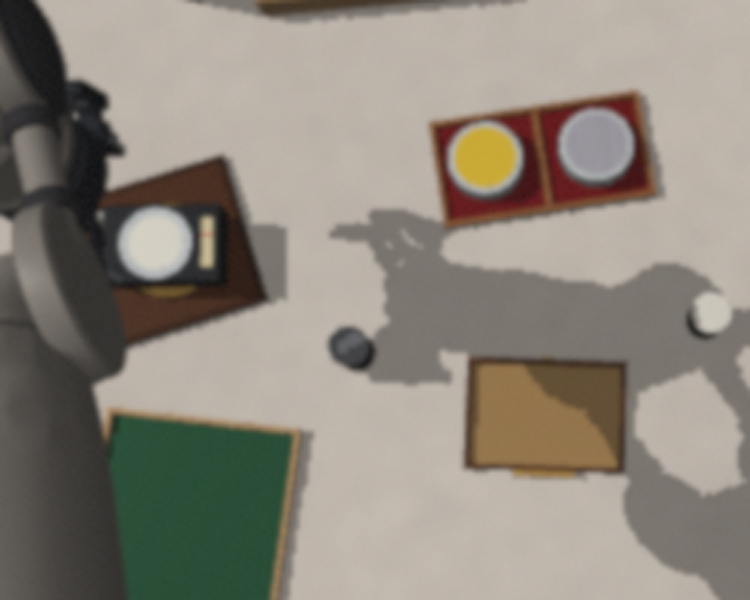

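The film can is in the bay at crop (597,147), and the yellow-lid can hasn't moved. Next is the meter.

play_rows(offset=[[0,0.1,1],[-0.1,0.07,2],[0,0,2],[0,0,2],[0,0,2],[0,0,1.5],[0,0,1],[0,0,0.5],[0,0,0.25],[0,0,0],[0,0,0],[0,0,0],[0,0,0],[0,0,0],[0,0,0],[0,0,0],[0,0,0],[0,0,0],[0,0,0],[0,0,0]], twist=[0,0,0,0,0,0,0,0,0,0,0,0,0,0,0,0,0,0,0,0], claw=[8.5,8.5,8.5,8.5,8.5,8.5,8.5,8.5,8.5,8.5,8.5,7.5,7.1,6.8,6.6,6.4,6.2,6,5.8,5.8], newtons=40)

```text
time_s: 27.1
position: [604.4, 297.0, 54.5]
eef_rot: [0.0, 0.708, 0.706, 0.0]
ft_force: [-0.9, 0.1, 5.4]
finger_gap: 62.9
gripper_force: 45.3
```

play_rows(offset=[[0,0,-0.3],[0,0,-0.5],[0,0,-1.5],[0,0,-2.5],[0,0,-3],[0,0,-2],[0,0,-1],[0,0,0],[0,0,0]], twist=[0,0,0,0,0,0,0,0,0], claw=[5.8,5.8,5.8,5.8,5.8,5.8,5.8,5.8,5.8])

```text
time_s: 27.85
position: [603.9, 296.8, 161.3]
eef_rot: [-0.0, 0.708, 0.706, -0.0]
ft_force: [-0.7, -0.6, -2.4]
finger_gap: 63.0
gripper_force: 44.6
```

```bash
python3 plan.py "[(462,-12,130,1.531)]"
python3 - <<'E'
from fit import *
im=capture("side"); cv2.imwrite("pics/lift3.png",cv2.resize(im[150:350,130:330],None,fx=3,fy=3,interpolation=cv2.INTER_CUBIC))
b=cv2.imread("pics/top0.png"); 
m=np.zeros(b.shape[:2],bool); h=cv2.cvtColor(b,cv2.COLOR_BGR2HSV); r=(slice(203,250),slice(280,345)); m[r]=(h[r][...,1]>80)&(h[r][...,2]>85)
(c,wh,a)=cv2.minAreaRect(np.argwhere(m)[:,::-1].astype(np.float32)); print("tan floor",c,wh,a,ray(c,"top",4))
for d in silhouettes("lensboard_mid","side")[:1]: print(d["confidence"],fit(D["lensboard_mid"],{"side":maskhull(d["pixels"])}))
E
```

```text
now [603.9 296.8 161.3] psi 1.569 tilt [-0.0007 -0.0004] gap 63.0 t 27.9
-> (462, -12, 130, 1.531) offset cm [-30.9  -14.13   3.15] len 34.1 twist after 2.2
tan floor (311.23114013671875, 228.68397521972656) (51.342796325683594, 39.39756393432617) 2.4895529747009277 [461.32997967 -11.49217392]
0.9 (array([6.03886643e+02, 3.00577037e+02, 2.91028759e-01]), np.float64(0.9261158546003194))
```

View pics/lift3.png

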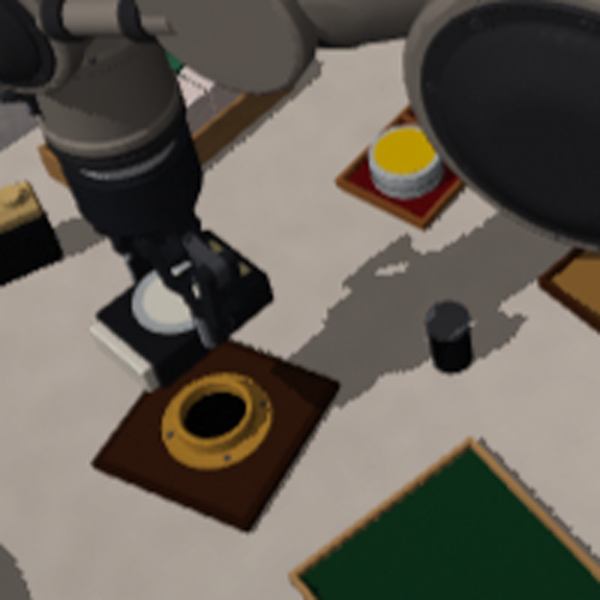

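The meter is held level, and the lensboard below it hasn't moved.

play_rows(offset=[[-1.1,-0.5,0],[-2.2,-1,0],[-2.2,-1,0],[-2.2,-1,0],[-2.2,-1,0],[-2.2,-1,0.3],[-2.2,-1,0.3],[-2.2,-1,0.3],[-2.2,-1,0.3],[-2.2,-1,0.3],[-2.2,-1,0.3],[-2.2,-1,0.3],[-2.2,-1,0.3],[-2.2,-1,0.3],[-1.2,-0.6,0.3],[0,0,0],[0,0,0],[0,0,0]], twist=[0,0,0,0,0,0,0,0,0,0,0,0,0,0,0,2.2,0,0], claw=[5.8,5.8,5.8,5.8,5.8,5.8,5.8,5.8,5.8,5.8,5.8,5.8,5.8,5.8,5.8,5.8,5.8,5.8])

```text
time_s: 29.45
position: [462.1, -11.8, 131.1]
eef_rot: [-0.001, 0.721, 0.693, -0.001]
ft_force: [0.1, -0.1, -0.9]
finger_gap: 63.0
gripper_force: 44.5
```

```bash
python3 plan.py "[(462,-13,36.5,1.531)]"
```

```text
now [462.1 -11.8 131.1] psi 1.531 tilt [-0.0018  0.0003] gap 63.0 t 29.4
-> (462, -13, 36.5, 1.531) offset cm [-0.12  0.01  9.46] len 9.5 twist after 0.0
```

play_rows(offset=[[-0.05,0,1],[-0.05,0,2],[0,0,2],[0,0,1.8],[0,0,1.2],[0,0,0.7],[0,0,0.4],[0,0,0.2],[0,0,0.1],[0,0,0],[0,0,0]], twist=[0,0,0,0,0,0,0,0,0,0,0], claw=[5.8,5.8,5.8,5.8,5.8,5.8,5.8,5.8,5.8,5.8,5.8])

```text
time_s: 30.37
position: [463.0, -12.9, 38.5]
eef_rot: [0.001, 0.721, 0.693, 0.0]
ft_force: [0.6, -0.7, -0.5]
finger_gap: 63.3
gripper_force: 44.5
```

Run:
```python
from fit import *
im=capture("side"); cv2.imwrite("pics/case.png",cv2.resize(im[170:290,280:420],None,fx=4,fy=4,interpolation=cv2.INTER_CUBIC))
```

```text
(no output)
```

View pics/case.png

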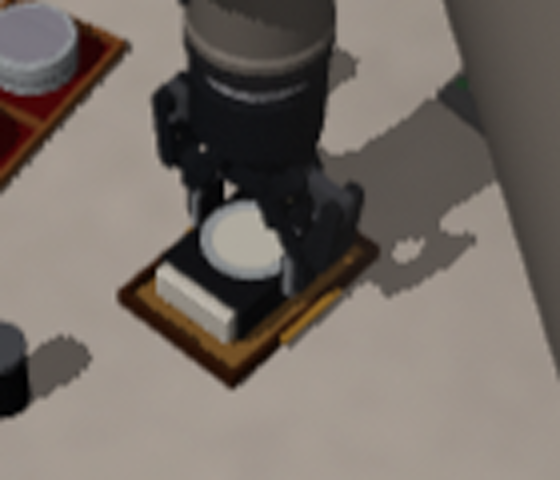

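The meter sits centred over the case, with an even tan margin around it.

play_rows(offset=[[0,0,0.1],[0,0,0.1],[0,0,0.1],[0,0,0.06],[0,0,0.06],[0,0,0.04],[0,0,0.04],[0,0,0],[0,0,0]], twist=[0,0,0,0,0,0,0,0,0], claw=[5.8,5.8,5.8,5.8,5.8,5.8,5.8,5.8,5.8])

```text
time_s: 31.17
position: [462.6, -12.8, 33.5]
eef_rot: [0.0, 0.721, 0.693, 0.0]
ft_force: [-1.4, -0.3, 5.8]
finger_gap: 63.1
gripper_force: 45.4
```

play_rows(offset=[[0,0,0],[0,0,0],[0,0,0],[0,0,0],[0,0,0],[0,0,0],[0,0,-0.5],[0,0,-1],[0,0,-2],[0,0,-3],[0,0,-3],[0,0,-2]], twist=[0,0,0,0,0,0,0,0,0,0,0,0], claw=[6.5,6.9,7.3,7.9,8.5,8.5,8.5,8.5,8.5,8.5,8.5,8.5])

```text
time_s: 32.17
position: [463.2, -12.9, 150.8]
eef_rot: [0.001, 0.721, 0.693, 0.001]
ft_force: [1.0, 1.0, 0.1]
finger_gap: 85.0
gripper_force: 0.0
```

```bash
python3 plan.py "[(604.5,300,130,1.86)]"
python3 - <<'E'
from fit import *
im=capture("top"); capture("side"); cv2.imwrite("pics/b_top.png",im)
for n in("lensboard_mid","tray_floor"):
 for c in("top","side"):
  for d in silhouettes(n,c)[:1]: print(n,c,d["confidence"],d["extent"],fit(D[n],{c:maskhull(d["pixels"])}))
# brass collar by colour
for c in("top","side"):
  im=capture(c); h=cv2.cvtColor(im,cv2.COLOR_BGR2HSV); m=np.zeros(im.shape[:2],np.uint8)
  r=(slice(140,215),slice(150,225)) if c=="top" else (slice(250,330),slice(155,250))
  m[r]=((h[r][...,0]>12)&(h[r][...,0]<30)&(h[r][...,1]>120)&(h[r][...,2]>70))
  print(c,m.sum(),fit(('cyl',58,9,25),{c:maskhull(cv2.morphologyEx(m,cv2.MORPH_OPEN,np.ones((2,2))))}))
E
```

```text
now [463.2 -12.9 150.8] psi 1.531 tilt [ 0.0027 -0.0006] gap 85.0 t 32.2
-> (604.5, 300, 130, 1.86) offset cm [31.83 12.86  2.1 ] len 34.4 twist after -18.9
lensboard_mid top 0.86 [152.3, 140.8, 69.6, 62.1] (array([6.06055665e+02, 2.99177511e+02, 2.90201849e-01]), np.float64(0.9324187835490673))
lensboard_mid side 0.97 [165.9, 260.6, 78.2, 65.3] (array([6.06458296e+02, 3.01002904e+02, 2.94503633e-01]), np.float64(0.9761798974479873))
tray_floor top 0.97 [158.0, 226.4, 72.6, 68.5] (array([ 3.85729663e+02,  2.78905549e+02, -1.36031811e-01]), np.float64(0.9767549892448365))
tray_floor side 0.91 [228.2, 295.8, 109.5, 104.2] (array([ 3.85093057e+02,  2.79824141e+02, -1.30812130e-01]), np.float64(0.9737610729428909))
top 690 (array([595.60645074, 306.63999446]), np.float64(0.48963530198941024))
side 634 (array([561.0952613 , 300.80658599]), np.float64(0.35249683721564967))
```

play_rows(offset=[[1.1,0.45,0],[2.2,0.9,0],[2.2,0.9,0],[2.2,0.9,0],[2.2,0.9,0],[2.2,0.9,0],[2.2,0.9,0],[2.2,0.9,0],[2.2,0.9,0],[2.2,0.9,0],[2.2,0.9,0],[2.2,0.9,0],[2.2,0.9,0],[2.2,0.9,0],[2.15,0.9,0],[0,0,0.5],[0,0,0.8],[0,0,0.8],[0,0,0],[0,0,0]], twist=[0,0,0,0,0,0,0,0,0,0,0,0,0,0,0,-6.3,-6.3,-6.4,0,0], claw=[8.5,8.5,8.5,8.5,8.5,8.5,8.5,8.5,8.5,8.5,8.5,8.5,8.5,8.5,8.5,8.5,8.5,8.5,8.5,8.5])

```text
time_s: 34.23
position: [605.1, 300.0, 125.3]
eef_rot: [-0.001, 0.598, 0.801, -0.001]
ft_force: [-0.3, 0.0, 0.1]
finger_gap: 85.0
gripper_force: 0.0
```

```bash
python3 plan.py "[(606.2,300.2,45,1.863)]"
python3 - <<'E'
from fit import *
im=capture("side");capture("top"); cv2.imwrite("pics/preb.png",cv2.resize(im[220:345,130:280],None,fx=4,fy=4,interpolation=cv2.INTER_CUBIC))
D["meter_mid"]=('box',64,104,4,34)
for c in("top","side"):
  for d in silhouettes("meter_mid",c)[:1]: print(c,d["confidence"],d["extent"],fit(D["meter_mid"],{c:maskhull(d["pixels"])}))
E
```

```text
now [605.1 300.  125.3] psi 1.859 tilt [-0.0029 -0.0011] gap 85.0 t 34.2
-> (606.2, 300.2, 45, 1.863) offset cm [-0.01  0.13  8.03] len 8.0 twist after -0.2
top 0.79 [288.7, 214.5, 43.7, 25.7] (array([ 4.61679284e+02, -1.26427249e+01, -2.12556193e-02]), np.float64(0.9750739719196009))
side 0.69 [318.9, 243.0, 29.5, 15.7] (array([478.05851404,   3.45086309,   0.63788674]), np.float64(0.24462525341642977))
```

View pics/preb.png

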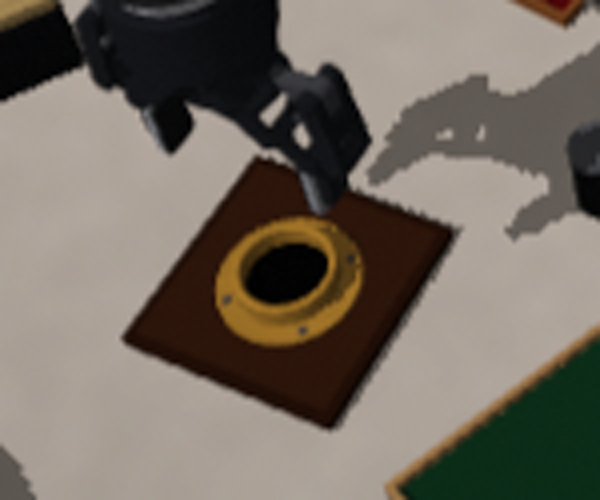

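The meter is in its case. The collar stands on a thin screwed flange, so I'll keep the fingertips above that.

play_rows(offset=[[0,0.1,1],[0,0,2],[0,0,2],[0,0,2],[0,0,1.2],[0,0,0.7],[0,0,0.4],[0,0,0.2],[0,0,0],[0,0,0],[0,0,0],[0,0,0],[0,0,0],[0,0,0],[0,0,0],[0,0,0],[0,0,0],[0,0,0],[0,0,0]], twist=[0,0,0,0,0,0,0,0,0,0,0,0,0,0,0,0,0,0,0], claw=[8.5,8.5,8.5,8.5,8.5,8.5,8.5,8.5,8.5,8.5,7.5,7,6.6,6.4,6.2,6,5.8,5.4,5.2], newtons=40)

```text
time_s: 36.02
position: [606.9, 300.5, 32.3]
eef_rot: [0.0, 0.597, 0.802, 0.0]
ft_force: [-0.2, 0.1, 1.8]
finger_gap: 55.6
gripper_force: 43.9
```

play_rows(offset=[[0,0,0],[0,0,0],[0,0,-0.1],[0,0,-0.2],[0,0,-0.3],[0,0,-0.4],[0,0,0],[0,0,0]], twist=[0,0,0,0,0,0,0,0], claw=[5.2,5.2,5.2,5.2,5.2,5.2,5.2,5.2])

```text
time_s: 36.68
position: [606.9, 300.5, 42.3]
eef_rot: [0.0, 0.597, 0.802, 0.0]
ft_force: [-1.1, -0.1, -1.8]
finger_gap: 55.7
gripper_force: 43.5
```

Run:
```python
from fit import *
im=capture("side"); cv2.imwrite("pics/liftb.png",cv2.resize(im[220:345,130:280],None,fx=4,fy=4,interpolation=cv2.INTER_CUBIC))
```

```text
(no output)
```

View pics/liftb.png

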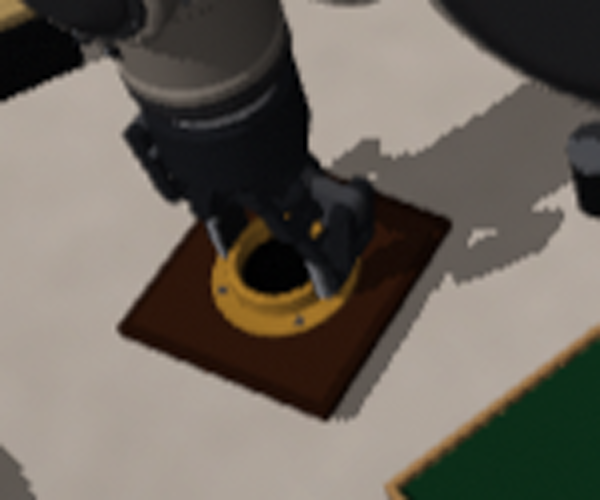

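The board is lifted level. I'll raise it, turn it and carry it to the tray.

play_rows(offset=[[0,0,-0.5],[0,0,-1],[0,0,-1.5],[0,0,-1.5],[0,0,-1],[0,0,-0.5],[0,0,0],[0,0,0],[0,0,0],[0,0,0],[0,0,0],[0,0,0],[0,0,0]], twist=[0,0,0,0,2,4,4,4,4,4,2.4,0,0], claw=[5.2,5.2,5.2,5.2,5.2,5.2,5.2,5.2,5.2,5.2,5.2,5.2,5.2])

```text
time_s: 37.82
position: [606.9, 300.5, 102.7]
eef_rot: [0.0, 0.753, 0.659, 0.0]
ft_force: [-0.7, 0.7, -2.4]
finger_gap: 55.1
gripper_force: 43.5
```

```bash
python3 plan.py "[(385.5,279.6,100,1.438)]"
```

```text
now [606.9 300.5 102.7] psi 1.438 tilt [0.0008 0.0002] gap 55.1 t 37.8
-> (385.5, 279.6, 100, 1.438) offset cm [ -5.01 -21.67   0.26] len 22.2 twist after -0.0
```

play_rows(offset=[[-0.2,-0.87,0],[-0.4,-1.6,0],[-0.4,-1.8,0],[-0.4,-1.8,0],[-0.4,-1.8,0],[-0.4,-1.8,0],[-0.4,-1.8,0],[-0.4,-1.8,0],[-0.4,-1.8,0],[-0.4,-1.8,0],[-0.4,-1.8,0],[-0.4,-1.6,0],[-0.4,-1.2,0],[0,0,0],[0,0,0],[0,0,0],[0,0,0]], twist=[0,0,0,0,0,0,0,0,0,0,0,0,0,0,0,0,0], claw=[5.2,5.2,5.2,5.2,5.2,5.2,5.2,5.2,5.2,5.2,5.2,5.2,5.2,5.2,5.2,5.2,5.2])

```text
time_s: 39.23
position: [388.4, 280.0, 102.3]
eef_rot: [0.0, 0.753, 0.658, 0.001]
ft_force: [0.2, 0.2, -2.6]
finger_gap: 55.4
gripper_force: 43.5
```

```bash
python3 plan.py "[(385.5,279.6,39,1.438)]"
python3 - <<'E'
from fit import *
capture("side"); z=sense()["position"][2]-32.3
for d in silhouettes("lensboard_mid","side")[:1]: print(d["confidence"],d["extent"],fit(('box',132,132,z,z+9),{"side":maskhull(d["pixels"])}))
E
```

```text
now [388.4 280.  102.3] psi 1.436 tilt [0.0014 0.0005] gap 55.4 t 39.2
-> (385.5, 279.6, 39, 1.438) offset cm [-0.08 -0.29  6.33] len 6.3 twist after -0.1
0.71 [233.5, 300.8, 92.0, 72.0] (array([ 3.87981777e+02,  2.81437848e+02, -1.27290579e-01]), np.float64(0.9220337752977933))
```

play_rows(offset=[[-0.06,-0.15,0.8],[-0.06,-0.15,1.5],[0,0,1.5],[0,0,1],[0,0,0.6],[0,0,0.3],[0,0,0.2],[0,0,0.1],[0,0,0],[0,0,0],[0,0,0]], twist=[0,0,0,0,0,0,0,0,0,0,0], claw=[5.2,5.2,5.2,5.2,5.2,5.2,5.2,5.2,5.2,5.2,5.2])

```text
time_s: 40.25
position: [384.4, 279.1, 42.4]
eef_rot: [0.0, 0.753, 0.658, 0.0]
ft_force: [0.4, 0.0, -4.6]
finger_gap: 55.5
gripper_force: 43.4
```

Run:
```python
from fit import *
im=capture("side"); cv2.imwrite("pics/tray.png",cv2.resize(im[260:400,210:360],None,fx=4,fy=4,interpolation=cv2.INTER_CUBIC))
```

```text
(no output)
```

View pics/tray.png

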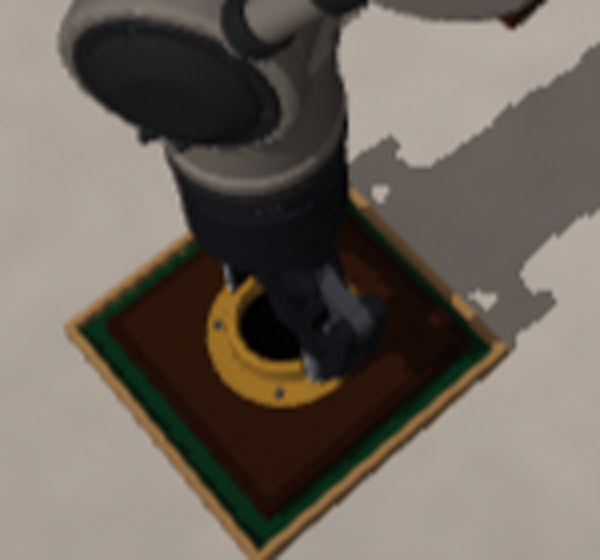

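The board hangs square over the tray, with green felt showing along both near sides. I'll lower it gently.

play_rows(offset=[[0,0,0.12],[0,0,0.12],[0,0,0.12],[0,0,0.08],[0,0,0.06],[0,0,0.06],[0,0,0.04],[0,0,0],[0,0,0]], twist=[0,0,0,0,0,0,0,0,0], claw=[5.2,5.2,5.2,5.2,5.2,5.2,5.2,5.2,5.2])

```text
time_s: 41.05
position: [384.1, 278.9, 36.2]
eef_rot: [0.0, 0.753, 0.658, 0.0]
ft_force: [-0.4, -0.8, 3.3]
finger_gap: 55.2
gripper_force: 44.1
```

Contact came at the expected height, so I'll release and retreat.

play_rows(offset=[[0,0,0],[0,0,0],[0,0,0],[0,0,0],[0,0,0],[0,0,0],[0,0,0],[0,0,-0.5],[0,0,-1],[0,0,-2],[0,0,-3],[0,0,-3],[0,0,-3],[0,0,-2],[0,0,-1],[0,0,0],[0,0,0]], twist=[0,0,0,0,0,0,0,0,0,0,0,0,0,0,0,0,0], claw=[5.8,6.2,6.7,7.3,8,8.5,8.5,8.5,8.5,8.5,8.5,8.5,8.5,8.5,8.5,8.5,8.5])

```text
time_s: 42.47
position: [384.1, 278.9, 191.7]
eef_rot: [0.0, 0.753, 0.658, 0.001]
ft_force: [0.2, 0.4, -0.8]
finger_gap: 85.2
gripper_force: 0.0
```

play_rows(offset=[[1,1,0],[2,2,0],[2,2,0],[2,2,0],[2,2,0],[2,2,0],[1,1,0],[0,0,0],[0,0,0]], twist=[0,0,0,0,0,0,0,0,0], claw=[8.5,8.5,8.5,8.5,8.5,8.5,8.5,8.5,8.5])

```text
time_s: 43.22
position: [518.4, 381.4, 188.9]
eef_rot: [-0.0, 0.753, 0.658, -0.002]
ft_force: [0.2, 0.2, -0.4]
finger_gap: 85.0
gripper_force: 0.0
```

Run:
```python
from fit import *
a=capture("side"); b=capture("top")
cv2.imwrite("pics/final.png",cv2.resize(np.hstack([a[100:400,150:480],b[90:390,140:480]]),None,fx=1.18,fy=1.18,interpolation=cv2.INTER_CUBIC))
D["lensboard_mid"]=('box',132,132,4,13)
for n in("lensboard_mid","tank_mid","other_can"):
 for c in("top","side"):
  for d in silhouettes(n,c)[:1]: print(n,c,d["confidence"],fit(D[n],{c:maskhull(d["pixels"])}))
s=sense(); print(s["position"],s["time_s"])
```

```text
lensboard_mid top 0.91 (array([ 3.83859623e+02,  2.77703320e+02, -1.10036341e-01]), np.float64(0.968091629736126))
lensboard_mid side 0.78 (array([ 3.83378906e+02,  2.79601376e+02, -1.24416554e-01]), np.float64(0.966542939784033))
tank_mid top 0.61 (array([ 620.80736009, -296.09759441]), np.float64(0.9066624250887237))
other_can top 0.56 (array([675.54122351,  33.9331246 ]), np.float64(0.9295245639717139))
other_can side 0.87 (array([677.18490256,  32.27875352]), np.float64(0.5794356508710522))
[518.86813855 381.54189167 191.37949716] 43.6167
```

View pics/final.png

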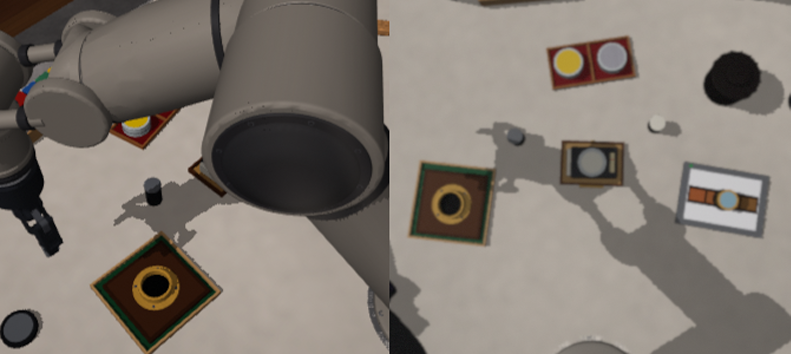

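Everything is in place: the board is in its tray at (451,204), the meter in its case at (592,162), the can in the bay at (612,57) and the loupe on the strip at (728,200). The tank and the other can haven't moved.

```bash
python3 -c "
from cell import *
print(hand_in())"
```

```text
the job is handed in; nothing more can be done
None
```

The job is handed in: loupe, film can, light meter and lensboard were each set down and released in their own places, in that order, by about 44 s, with the tank and the other can left where they were; the judge's verdict was not shown.

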